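Clear the drying box and hold its lid half open

ROBOT

A 6-joint arm with a two-finger parallel gripper is mounted at the origin on a cart in front of the work surface, level with it; the furniture and walls round the work are solid. World frame = base frame: x ahead of the robot, y to its left, z up, the work surface at z = 0. Lengths are in m, angles in rad, forces in N, time in s.
With the tool pointing down it reaches from about 0.35 to 0.975 m from the base axis. Payload 4.9 kg.
Tool frame: the origin (TCP) lies between the finger pads; the fingertips stand 19 mm ahead of it and the grasp point (between the pads) is the TCP; z points along the fingers, y is the line along which they close (so a half turn about z gives the same grasp; the last joint's range is limited). The gripper opens to 85 mm and grips with 20 to 120 N. Pads are 22 mm wide; open, the fingers measure 114 mm over their backs; the gripper's body (76 mm by 85 mm) begins 54 mm behind the grasp point. The pads swing forward as they close: fully open they stand 13 mm farther back than shut.
Start: joints at [-1.417, 0.053, 1.613, -0, 1.476, -0.119], TCP at [0.168, -0.602, 0.25] pointing down, gripper open.
Joint ranges: [-3.01, 3.01], [-1.01, 2.22], [0.06, 2.58], [-1.02, 4.17], [0.09, 2.62], [-3.14, 3.14]. Speed limits (rad/s): [2.57, 2.57, 3.14, 3.14, 3.14, 3.14].

INTERFACE

Orientations are given as a rotation vector (axis times angle).
In Python, from station import ctrl gives the robot as it stands. The module is installed in compiled form; this text tells all that it offers.
- The arm moves only by the tool servo_tool, never from a script. Its argument "increments" is a list that holds one entry, the list of rows, each a list of 5 numbers: the finger opening in cm, from 0 to 8.54, then the shift along the tool's x, y, z in cm, then the turn about the tool's z in degrees. A call has 1 to 5 rows; each row is the pose to reach, as a shift and turn from the pose commanded when the call began, along the tool's axes at that moment; what a row does not reach only later rows make up. A row lasts 1/10 s, in which the tool goes at most 50 mm and 8.59 degrees, less where a joint would pass 70% of its speed; a pose out of reach is approached as far as the arm can. A call with a gripper value outside its range is refused whole. The fingers move at their own pace and stop on an object; "newtons" is the grip in N (left out, the last holds). Time passes only in rows, so rows that repeat a pose let the fingers close. It gives the time, the measured TCP pose, the force, the opening and the grip force at its end, in the units of the state.
- ctrl.get_obs(): the state, without advancing time (a new reading comes with each control period).
- ctrl.get_image(name): name is "side" or "top"; returns a dict with "img" (420x560x3 uint8, red, green, blue), "fx", "fy", "cx", "cy" (pixels), "rvec" (rotation vector, rad) and "tvec" (3), from world to camera coordinates, as OpenCV has them. Camera axes: x right, y down, z forward; pixel columns grow to the right and rows downward; lengths in m; the calibration is good to about 2 mm. A picture is of the moment at which its call begins. There is no depth.
- ctrl.finish_job(): hands the job in; it is judged then, once.
The state is a dict: "t": time; "q": joint angles; "dq": joint speeds; "effort": joint torques, N m; "tool_pos": TCP position; "tool_rot": TCP orientation; "contact_force": force on the tool from outside, world axes, zero at the start; "wrist_torque": the same for the moment, N m; "opening": finger opening in m; "grip_force": force on a finger pad.
Only numpy, scipy, OpenCV 4.12 (cv2) and the standard library are available. Lean on these libraries where they do the work, as an engineer would, in place of code of your own. Each camera call takes 0.05 s, during which the arm holds its last target. There are 200 camera calls.

TASK

A primed model truck has been left standing on the lid of the drying box. Pick it up with a light grip (no more than about 40 N), set it down upright on its wheels in the middle of the turntable without dropping it, and let go of it; then lift the box's spring-closed lid by its front handle and hold it open at 50 degrees, so that a colleague can reach in for the dry models while the lid still keeps dust off them. Do not let the lid fall back, do not disturb the other things on the desk, and finish while still holding the lid by its handle: nothing else keeps it open.

Things in the scene. Friction and masses are not known exactly. Their poses are not given: they have to be found in the camera images.
- truck: Dark grey plastic model truck, 28 wide (own x, at the wheels) x 62 long (own y) x 30 mm high, 30 g, standing on the lid, whose top is 87 mm above the desk. Origin: middle of its underside. Cab (22 wide, 30 high) at y -30 to -10; flat bed (24 wide, sides 12 to 16 mm up) at y -5 to +29; wheels at y -22 and +22, so pads closing along x at y = 0 grip the bed. Two like trucks inside the box stay.
- turntable: Low painter's turntable: bare aluminium platter, 120 mm diameter, on a black foot; the platter turns easily. Origin: centre of its underside on the desk; platter top 28 mm above it.
- drying_box: Grey sheet-steel drying box, fixed, 160 deep (own x) x 170 wide (own y) x 87 mm high with its lid shut; own -x is the front and roughly faces the robot. Origin: middle of its underside, at desk height. The lid is hinged at the far top edge: the hinge line runs along own y at own x = +80 mm, 81 mm above the desk.
- box_lid: The lid: a flat grey steel frame, 163 deep x 176 wide x 12 mm thick, round a clear pane. Origin: the middle of the hinge line, 81 mm above the desk; shut, its axes are parallel to the box's. It turns about its own y; the lid and its handle lie towards its own -x.
- lid_grip (a point): Centre of the lid's handle, a black grip block on the middle of the front edge, 42 long (own x, to the front), 26 wide (own y), 16 mm thick; 193 mm from the hinge line. Lid open by a: it is 81 + 193 sin(a) mm above the desk and 193 cos(a) mm in front of the hinge line. Pinched from above across its width it can pivot between the pads as the lid rises.
- lid_angle (a joint): Opening angle of the lid in rad: 0 shut, grows as the front edge rises, stop at 1.35; 50 degrees = 0.873. Its weight (about 0.34 kg) and a spring close it: lifting takes about 2 to 3 N at the handle, and it falls shut when let go.
- tape_roll: bystander: roll of masking tape lying flat, 68 mm dia., 18 mm high; origin centre of underside
- tweezers: bystander: steel tweezers, 120 mm long, 10 mm high; origin centre of underside
- jar_orange: bystander: paint jar with orange cap, 35 mm dia., 49 mm high; origin centre of underside
- jar_dark: bystander: paint jar with dark cap, 35 mm dia., 49 mm high; origin centre of underside
- dropper: bystander: tan dropper bottle, 26 mm dia., 74 mm high; origin centre of underside
- mix_cup: bystander: small steel mixing cup, 36 mm dia., 18 mm high; origin centre of underside

How it is judged:
On the way:
1. the truck stands upright on the turntable, let go, with the lid still shut (horizontal distance between truck and turntable below 0.03 m and z of truck in the frame of turntable between 0.023 and 0.033 m and angle between truck's own z axis and vertical below 0.15 rad and contact force between the fingers and truck below 0.05 N and linear speed of truck below 0.03 m/s and value of joint lid_angle below 0.05 rad), for 0.2 s.
At the end, for the whole second after the job is handed in: The lid stands open at 50 degrees (45 to 55), held by the fingers on its handle; the truck stands upright at rest on the turntable, its centre within 30 mm of the turntable's (value of joint lid_angle between 0.785 and 0.96 rad and contact force between the fingers and box_lid above 0.5 N and distance between the grasp point and lid_grip below 0.035 m and horizontal distance between truck and turntable below 0.03 m and z of truck in the frame of turntable between 0.023 and 0.033 m and angle between truck's own z axis and vertical below 0.15 rad and linear speed of truck below 0.03 m/s); the arm keeps its last pose, push and grip.
It fails at once if the truck was squeezed with clearly more than 40 N (over 50 N a finger: 100 N on both fingers together) (contact force between the fingers and truck above 100 N).
It fails at once if the truck was dropped from more than about 10 mm (linear speed of truck above 0.45 m/s and contact force between the fingers and truck below 0.05 N).
It fails at once if the truck was tipped over (angle between truck's own z axis and vertical above 0.8 rad).
It fails at once if the lid was let fall (velocity of joint lid_angle below -1.5 rad/s).
It fails at once if a bystander was disturbed (moved more than 30 mm) (distance of any of tape_roll, tweezers, jar_orange, jar_dark, dropper, mix_cup from where it was at the start of the episode above 0.03 m).
It also fails if it takes over 54 s, if anything falls off the work surface, if the arm or the gripper's body presses on something with over 40 N, if the wrist force passes 120 N, or if a joint passes its speed limit or range.

## Working session

There is one attempt and no reset: what is moved stays moved. The work goes in short steps, Python scripts to look and compute and a tool call to move; the robot and the scene stay as the last step left them, time stands still between calls to the robot, and variables do not carry over. Pictures are saved under pics/ and viewed, at most 10 in all, crops included, and the job is handed in when it is done.

Besides the shell and the picture viewer there is one more tool, called after "Emit:" as name(argument=value, ...) on one line, values as JSON. servo_tool: Moves the arm, as the interface text tells. Its arguments: {"type":"object","properties":{"increments":{"type":"array"},"newtons":{"type":"number"}},"required":["increments"]}

```bash
mkdir -p pics; cat > h.py <<'E'
import numpy as np, cv2
from station import ctrl
def shot(name,fn):
    d=ctrl.get_image(name); cv2.imwrite('pics/'+fn,d['img'][:,:,::-1]); np.save('pics/'+fn+'.npy',d,allow_pickle=True); return d
def load(fn): return np.load('pics/'+fn+'.npy',allow_pickle=True).item()
def ray(d,u,v):
    R=cv2.Rodrigues(np.array(d['rvec'],float))[0]; t=np.array(d['tvec'],float).ravel()
    return -R.T@t, R.T@np.array([(u-d['cx'])/d['fx'],(v-d['cy'])/d['fy'],1])
def onplane(d,u,v,z):
    o,r=ray(d,u,v); return o+r*(z-o[2])/r[2]
def proj(d,p):
    R=cv2.Rodrigues(np.array(d['rvec'],float))[0]; c=R@np.array(p)+np.array(d['tvec']).ravel()
    return c[0]/c[2]*d['fx']+d['cx'], c[1]/c[2]*d['fy']+d['cy']
E
python3 - <<'E'
from h import *
for n in('top','side'):
    d=shot(n,n+'1.png'); print(n,ray(d,280,210))
o=ctrl.get_obs(); print(o['tool_pos'],o['tool_rot'],o['opening'],cv2.Rodrigues(np.array(o['tool_rot']))[0].round(3))
E
```

```text
top (array([0.35252652, 0.16974327, 0.93922607]), array([ 0.2045723 ,  0.03739375, -0.97820968]))
side (array([ 0.58836584, -0.60789419,  0.61196491]), array([-0.0656934 ,  0.82898822, -0.55560765]))
[ 0.16832192 -0.60135618  0.2491667 ] [-3.11055003e+00 -4.26897088e-01  3.30521972e-05] 0.08547176285431556 [[ 0.963  0.269 -0.   ]
 [ 0.269 -0.963  0.002]
 [ 0.    -0.002 -1.   ]]
```

View pics/top1.png

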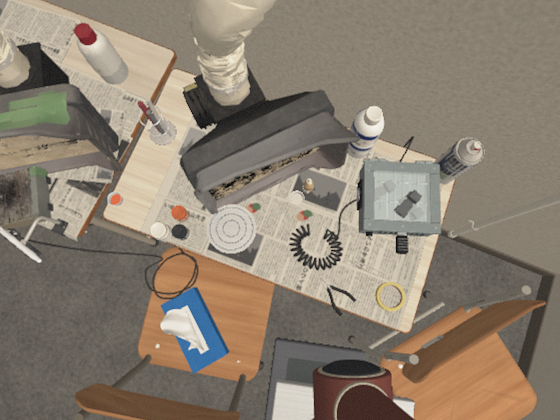

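View pics/side1.png

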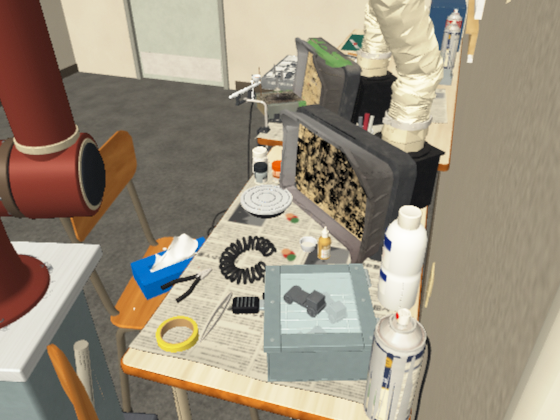

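The top view shows the turntable near (232,230), the box near (400,197) with its handle at (402,243), and a dark truck standing at an angle near (408,203). In the side view the turntable is near (267,198), the truck near (305,298) and the handle near (247,304).

```bash
python3 - <<'E'
from h import *
t=load('top1.png');s=load('side1.png')
a=cv2.resize(t['img'][150:260,350:450],None,fx=5,fy=5,interpolation=2)
b=cv2.resize(s['img'][255:365,225:375],None,fx=5,fy=5,interpolation=2)[:, :]
cv2.imwrite('pics/cropA.png',a[:,:,::-1]); cv2.imwrite('pics/cropB.png',b[:,:,::-1])
for n,uv,z in[('tt',(232,230),.028),('handle',(402,243),.081),('truck',(408,203),.1)]: print(n,onplane(t,*uv,z).round(4))
for n,uv,z in[('tt',(267,198),.028),('handle',(247,304),.081),('truck',(305,298),.1)]: print(n,onplane(s,*uv,z).round(4))
E
```

```text
tt [0.4785 0.3127 0.028 ]
handle [ 0.4938 -0.0813  0.081 ]
truck [ 0.5832 -0.0825  0.1   ]
tt [0.486  0.3111 0.028 ]
handle [ 0.4935 -0.0799  0.081 ]
truck [ 0.583  -0.0811  0.1   ]
```

View pics/cropA.png

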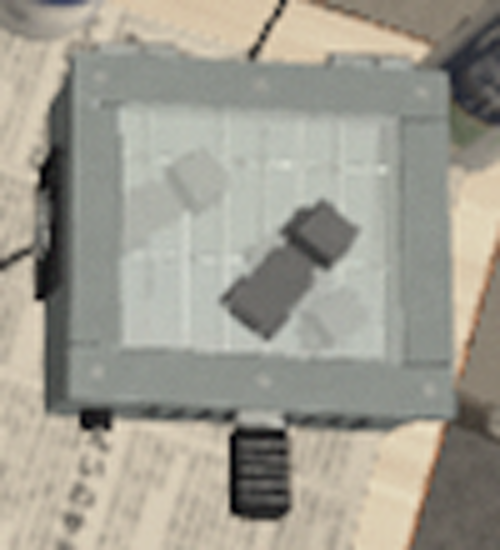

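View pics/cropB.png

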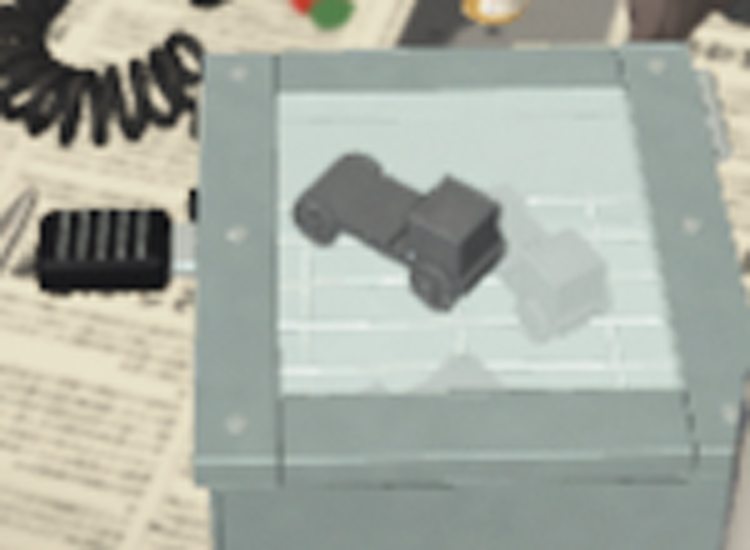

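The crops show the truck's bed end corners at (222,298) and (267,338) in crop A, and its cab roof front edge from (322,200) to (357,230). The handle is centred at (261,473), and the lid's middle rivets are at (262,85) and (263,380). Next I convert these pixels to positions and fit the platter.

```bash
python3 - <<'E'
from h import *
t=load('top1.png');s=load('side1.png')
A=lambda u,v,z:onplane(t,350+u/5,150+v/5,z)
B=lambda u,v,z:onplane(s,225+u/5,255+v/5,z)
re=(A(222,298,.103)+A(267,338,.103))/2; fe=(A(322,200,.117)+A(357,230,.117))/2
d=fe-re; print('truck rear',re,'front',fe,'len',np.hypot(*d[:2]),'yaw',np.degrees(np.arctan2(d[1],d[0])),'mid',(re+fe)/2)
print('w',np.linalg.norm(A(222,298,.103)-A(267,338,.103)),np.linalg.norm(A(322,200,.117)-A(357,230,.117)))
# side: cab roof corners, bed
for p in [(440,178),(500,210)]: print('side roof',B(*p,.117))
for p in [(98,77),(422,90),(431,388),(97,373),(262,85),(263,380)]: print('rivet',A(*p,.087))
for p in [(239,72),(657,65),(692,223),(236,233),(237,424)]: print('rivetS',B(*p,.087))
print('handle',A(261,468,.089),B(104,248,.087))
for n,d,c in(('top',t,(232,230)),('side',s,(267,198))):
    im=d['img'].astype(int); h=cv2.cvtColor(d['img'],cv2.COLOR_RGB2HSV)
    m=((h[:,:,1]<22)&(h[:,:,2]>120)).astype(np.uint8); 
    roi=np.zeros_like(m); cv2.circle(roi,c,34,1,-1); m=cv2.morphologyEx(m&roi,cv2.MORPH_CLOSE,np.ones((5,5)))
    k=max(cv2.findContours(m,0,1)[0],key=cv2.contourArea); pts=np.array([onplane(d,*q,.028)[:2] for q in k[:,0].astype(float)])
    print(n,cv2.contourArea(k),cv2.boundingRect(k),cv2.minEnclosingCircle(pts.astype(np.float32)))
E
```

```text
truck rear [ 0.55530454 -0.06310093  0.103     ] front [ 0.60437767 -0.09764438  0.117     ] len 0.06001184817172402 yaw -35.14239606431483 mid [ 0.57984111 -0.08037265  0.11      ]
w 0.02638481087773877 0.020080452479007537
side roof [ 0.594649   -0.08237292  0.117     ]
side roof [ 0.61242963 -0.09484215  0.117     ]
rivet [0.66495888 0.00904484 0.087     ]
rivet [ 0.6791681  -0.14178127  0.087     ]
rivet [ 0.53829275 -0.15371526  0.087     ]
rivet [ 0.5246797 -0.0031735  0.087    ]
rivet [ 0.67146011 -0.06739506  0.087     ]
rivet [ 0.53165902 -0.07802996  0.087     ]
rivetS [ 0.52721768 -0.00353571  0.087     ]
rivetS [0.66686587 0.00815161 0.087     ]
rivetS [ 0.67312871 -0.06597749  0.087     ]
rivetS [ 0.53268313 -0.07850808  0.087     ]
rivetS [ 0.53942817 -0.15337412  0.087     ]
handle [ 0.49119576 -0.0794636   0.089     ] [ 0.4929424  -0.08724551  0.087     ]
top 1804.0 (207, 204, 55, 50) ((0.4820743799209595, 0.3064038157463074), 0.06751041859388351)
side 1399.0 (241, 172, 51, 53) ((0.4632267951965332, 0.3196024000644684), 0.11325803399085999)
```

Emit:
servo_tool(increments=[[[5,3.5,-2.6,-1.5,0],[5,7,-5.2,-3,0],[5,10.6,-7.8,-4.5,0],[5,14.2,-10.5,-6,0],[5,17.8,-13.1,-6,0]]], newtons=30)

```text
t: 0.6
tool_pos: [0.3056, -0.4269, 0.3127]
tool_rot: [3.109, 0.426, 0.002]
contact_force: [1.1, -0.3, 0.5]
opening: 0.0501
grip_force: 0.0
```

Emit:
servo_tool(increments=[[[5,3.6,-2.6,0,0],[5,7.1,-5.2,0,0],[5,10.7,-7.8,0,0],[5,14.2,-10.5,0,0],[5,17.8,-13.1,0,0]]])

```text
t: 1.1
tool_pos: [0.4412, -0.2519, 0.3099]
tool_rot: [-3.112, -0.427, 0.0]
contact_force: [0.4, -1.1, -0.4]
opening: 0.0498
grip_force: 0.0
```

Emit:
servo_tool(increments=[[[5,3.6,-2.6,0,8],[5,7.1,-5.2,0,16],[5,10.7,-7.8,0,24],[5,14.2,-10.5,0,32],[5,17.8,-13.1,0,40]]])

```text
t: 1.6
tool_pos: [0.577, -0.0782, 0.3098]
tool_rot: [3.069, -0.669, -0.001]
contact_force: [-0.1, -0.0, 0.9]
opening: 0.05
grip_force: 0.0
```

Emit:
servo_tool(increments=[[[5,0,0,2.5,5.3],[5,0,0,5,10.6],[5,0,0,9,10.6],[5,0,0,12,10.6],[5,0,0,12,10.6]]])

```text
t: 2.1
tool_pos: [0.5728, -0.0789, 0.1838]
tool_rot: [2.997, -0.941, -0.018]
contact_force: [-0.3, -1.2, -1.1]
opening: 0.0499
grip_force: 0.0
```

```bash
python3 - <<'E'
from h import *
t=shot('top','top2.png'); s=shot('side','side2.png')
o=ctrl.get_obs(); p=o['tool_pos']; R=cv2.Rodrigues(np.array(o['tool_rot']))[0]; print(p,R.round(3))
a=cv2.resize(t['img'][130:260,340:450],None,fx=3.5,fy=3.5,interpolation=2)
b=cv2.resize(s['img'][205:335,250:380],None,fx=3.0,fy=3.5,interpolation=2)
cv2.imwrite('pics/c2.png',np.hstack([a,b])[:,:,::-1])
for z in(.09,.103,.15): print(proj(t,[p[0],p[1],z]),proj(s,[p[0],p[1],z]))
# booth checks
for q in [(283,110),(290,190),(300,200)]: print('s',[onplane(s,*q,z).round(3) for z in(0,.15,.3)])
for q in [(195,190),(212,208),(185,165)]: print('t',[onplane(t,*q,z).round(3) for z in(0,.15,.3)])
E
```

```text
[ 0.57617232 -0.07991351  0.19012503] [[ 0.82  -0.572 -0.001]
 [-0.572 -0.82   0.   ]
 [-0.001  0.    -1.   ]]
(np.float64(405.2436150963606), np.float64(206.8193098656784)) (np.float64(300.427946429584), np.float64(302.0214698240172))
(np.float64(407.0503629370115), np.float64(205.57088466992238)) (np.float64(300.54626631200017), np.float64(295.79884556419995))
(np.float64(414.0554987551235), np.float64(200.73048145578406)) (np.float64(300.99443300145873), np.float64(272.2290713443703))
s [array([0.482, 0.912, 0.   ]), array([0.508, 0.539, 0.15 ]), array([0.534, 0.167, 0.3  ])]
s [array([0.534, 0.395, 0.   ]), array([0.547, 0.149, 0.15 ]), array([ 0.561, -0.097,  0.3  ])]
s [array([0.561, 0.351, 0.   ]), array([0.567, 0.116, 0.15 ]), array([ 0.574, -0.119,  0.3  ])]
t [array([0.571, 0.427, 0.   ]), array([0.536, 0.386, 0.15 ]), array([0.501, 0.345, 0.3  ])]
t [array([0.531, 0.376, 0.   ]), array([0.502, 0.343, 0.15 ]), array([0.474, 0.31 , 0.3  ])]
t [array([0.633, 0.465, 0.   ]), array([0.588, 0.418, 0.15 ]), array([0.544, 0.371, 0.3  ])]
```

View pics/c2.png

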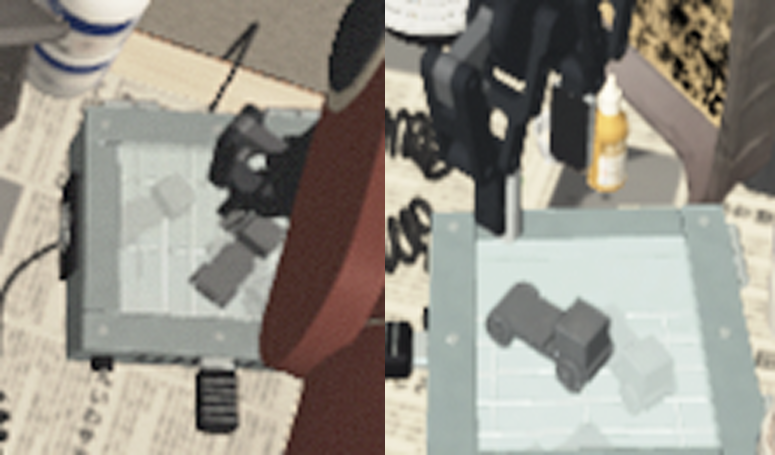

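Both views show the open fingers straddling the truck bed: the finger centre is at about side px (298,·), and the bed is at (298,296), matching the projected TCP. I'll descend and grip.

Emit:
servo_tool(increments=[[[5,0,0,3,0],[5,0,0,6,0],[5,0,0,7.5,0],[5,0,0,8.1,0],[5,0,0,8.1,0]]])

```text
t: 2.7
tool_pos: [0.5769, -0.0801, 0.1101]
tool_rot: [-2.997, 0.941, -0.001]
contact_force: [-0.5, 0.4, 0.1]
opening: 0.0499
grip_force: 0.0
```

Emit:
servo_tool(increments=[[[3.5,0,0,0,0],[2.5,0,0,0,0],[1.5,0,0,0,0],[1.5,0,0,0,0],[1.5,0,0,0,0]]], newtons=25)

```text
t: 3.2
tool_pos: [0.5779, -0.0802, 0.1111]
tool_rot: [-2.997, 0.941, -0.006]
contact_force: [1.9, 0.8, 4.9]
opening: 0.0237
grip_force: 24.5
```

Emit:
servo_tool(increments=[[[1.5,0,0,-1,0],[1.5,0,0,-3,0],[1.5,0,0,-5.5,0],[1.5,0,0,-8,0],[1.5,0,0,-10,0]]])

```text
t: 3.7
tool_pos: [0.576, -0.0799, 0.2104]
tool_rot: [2.997, -0.941, -0.001]
contact_force: [1.5, -0.4, -0.6]
opening: 0.0233
grip_force: 24.5
```

Emit:
servo_tool(increments=[[[1.5,-2,0.2,0,0],[1.5,-5,0.4,0,0],[1.5,-8,0.7,0,0],[1.5,-11,0.9,0,0],[1.5,-12,1,0,0]]])

```text
t: 4.2
tool_pos: [0.4699, -0.0184, 0.2084]
tool_rot: [2.997, -0.94, -0.004]
contact_force: [-0.3, 0.2, -0.9]
opening: 0.0233
grip_force: 24.6
```

Emit:
servo_tool(increments=[[[1.5,-1,-1.4,0,0],[1.5,-3,-4.3,0,0],[1.5,-5,-7.2,0,0],[1.5,-7,-10,0,0],[1.5,-9,-12.9,0,0]]])

```text
t: 4.7
tool_pos: [0.4721, 0.1388, 0.2092]
tool_rot: [2.996, -0.942, -0.0]
contact_force: [-0.0, -1.1, 0.1]
opening: 0.0233
grip_force: 24.6
```

Emit:
servo_tool(increments=[[[1.5,-2.5,-3.6,0,0],[1.5,-5,-7.2,0,0],[1.5,-7.3,-10.4,0,0],[1.5,-9,-12.8,0,0],[1.5,-9.5,-13.6,0,0]]])

```text
t: 5.2
tool_pos: [0.4717, 0.3058, 0.2089]
tool_rot: [2.998, -0.937, -0.001]
contact_force: [-0.4, -0.6, -0.1]
opening: 0.0233
grip_force: 24.6
```

```bash
python3 - <<'E'
from h import *
t=shot('top','top3.png'); s=shot('side','side3.png')
o=ctrl.get_obs(); print(o['tool_pos'],o['contact_force'],o['q'],proj(s,[*o['tool_pos'][:2],.028]))
cv2.imwrite('pics/c3.png',np.hstack([cv2.resize(t['img'][100:300,150:350],(400,400)),cv2.resize(s['img'][80:230,200:350],(400,400))])[:,:,::-1])
E
```

```text
[0.47198734 0.30415695 0.20888621] [-0.42022347 -0.6631003  -0.90911944] [ 4.40143778e-01 -6.85181408e-02  1.80335154e+00 -5.11771814e-04
  1.40789933e+00  2.61803783e+00] (np.float64(260.6146329636304), np.float64(199.43661845829718))
```

View pics/c3.png

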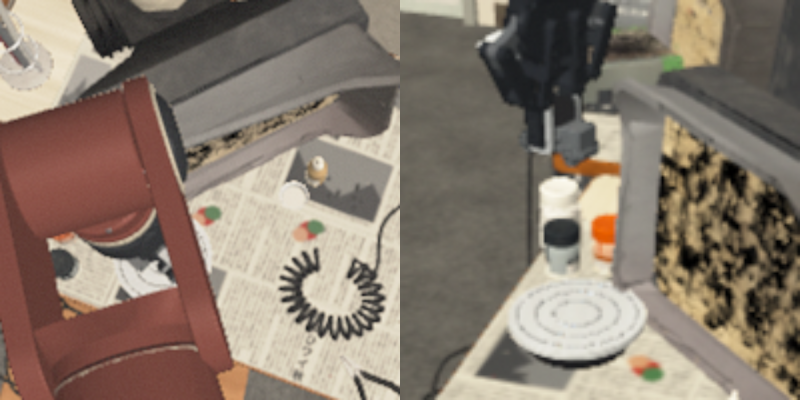

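The left crop shows the arm over the turntable. In the right crop the platter is centred at side px (266,198) and the TCP projects to (261,199), so it is about 8 mm short of the centre, which is within tolerance. I'll shift slightly and descend while watching the forces.

Emit:
servo_tool(increments=[[[1.5,0.2,-0.3,2,0],[1.5,0.2,-0.5,4,0],[1.5,0.2,-0.5,6,0],[1.5,0.2,-0.5,7.5,0],[1.5,0.2,-0.5,8,0]]])

```text
t: 5.8
tool_pos: [0.4757, 0.3049, 0.1271]
tool_rot: [2.994, -0.943, -0.004]
contact_force: [0.1, -0.2, -0.6]
opening: 0.0236
grip_force: 24.6
```

Emit:
servo_tool(increments=[[[1.5,0,0,1.5,0],[1.5,0,0,3,0],[1.5,0,0,4.5,0],[1.5,0,0,5.5,0],[1.5,0,0,6.5,0]]])

```text
t: 6.3
tool_pos: [0.4763, 0.3066, 0.0632]
tool_rot: [2.997, -0.941, -0.001]
contact_force: [0.0, -0.5, -0.2]
opening: 0.0232
grip_force: 24.6
```

```bash
python3 - <<'E'
from h import *
s=shot('side','side4.png')
o=ctrl.get_obs(); print(o['tool_pos'],o['contact_force'])
cv2.imwrite('pics/c4.png',cv2.resize(s['img'][130:230,220:330],(660,600),interpolation=2)[:,:,::-1])
E
```

```text
[0.47532948 0.30603881 0.06150764] [-1.10483804 -0.70781116 -1.00190929]
```

View pics/c4.png

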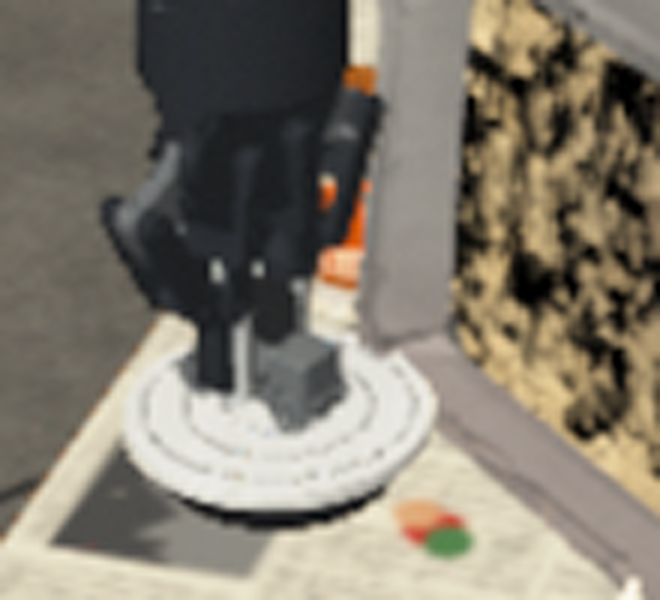

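The truck hangs about 1 cm above the platter, close to its middle (platter centre at about crop px (280,415)). I'll lower it gently.

Emit:
servo_tool(increments=[[[1.5,0,0,0.3,0],[1.5,0,0,0.6,0],[1.5,0,0,0.8,0],[1.5,0,0,1,0],[1.5,0,0,1,0]]])

```text
t: 6.85
tool_pos: [0.4765, 0.3066, 0.0543]
tool_rot: [-2.997, 0.941, -0.0]
contact_force: [-0.5, 0.5, -0.9]
opening: 0.0235
grip_force: 24.6
```

Emit:
servo_tool(increments=[[[1.5,0,0,0.1,0],[1.5,0,0,0.2,0],[1.5,0,0,0.2,0]]])

```text
t: 7.15
tool_pos: [0.4769, 0.3068, 0.0531]
tool_rot: [-2.997, 0.941, -0.001]
contact_force: [-1.2, -1.0, 3.7]
opening: 0.0233
grip_force: 24.8
```

Emit:
servo_tool(increments=[[[1.5,0,0,0.1,0],[1.5,0,0,0.1,0]]])

```text
t: 7.35
tool_pos: [0.477, 0.3069, 0.0529]
tool_rot: [-2.997, 0.941, -0.001]
contact_force: [-3.4, -1.6, 8.1]
opening: 0.0234
grip_force: 25.0
```

Firm contact (8 N), so I'll release symmetrically, then rise.

Emit:
servo_tool(increments=[[[2.6,0,0,-0.1,0],[3.2,0,0,-0.1,0],[4,0,0,-0.1,0],[4.5,0,0,-0.1,0],[4.5,0,0,-0.1,0]]])

```text
t: 7.85
tool_pos: [0.4764, 0.3065, 0.052]
tool_rot: [2.997, -0.941, -0.001]
contact_force: [-0.5, -1.7, -0.1]
opening: 0.0449
grip_force: 0.0
```

Emit:
servo_tool(increments=[[[4.5,0,0,0,0],[4.5,0,0,-2,0],[4.5,0,0,-5,0],[4.5,0,0,-9,0],[4.5,0,0,-13,0]]])

```text
t: 8.35
tool_pos: [0.476, 0.3063, 0.183]
tool_rot: [2.996, -0.941, -0.002]
contact_force: [-0.3, 0.5, 0.5]
opening: 0.0452
grip_force: 0.0
```

```bash
python3 - <<'E'
from h import *
s=shot('side','side5.png')
o=ctrl.get_obs(); print(o['tool_pos'],o['contact_force'])
cv2.imwrite('pics/c5.png',cv2.resize(s['img'][130:230,220:330],(660,600),interpolation=2)[:,:,::-1])
E
```

```text
[0.4798518  0.30830209 0.19204896] [3.27348265 1.58444458 4.55406884]
```

View pics/c5.png

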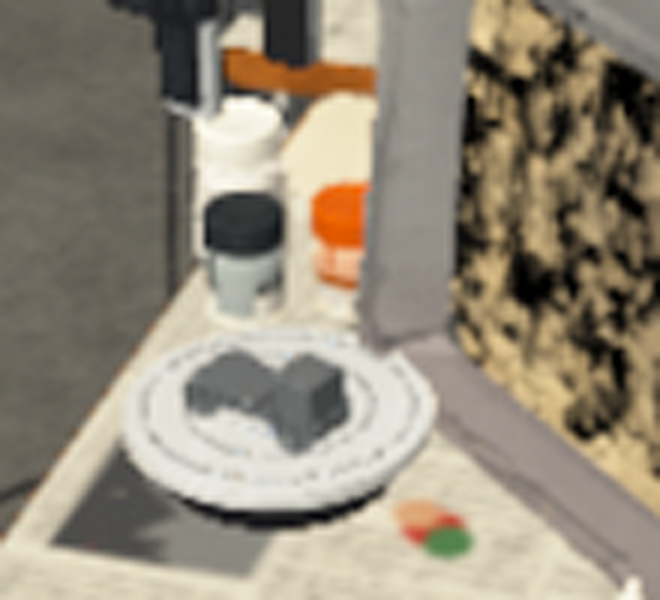

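The truck stands upright on the platter near (265,395), with the platter centre at about (280,415), and it has been let go. Now I go to the handle at about (0.491,-0.081).

Emit:
servo_tool(increments=[[[6,1.5,2,0,-7.9],[6,4.5,6,0,-15.8],[6,7.5,10,0,-23.7],[6,10,13.5,0,-31.6],[6,12,16,0,-39.4]]])

```text
t: 8.9
tool_pos: [0.4832, 0.1051, 0.1822]
tool_rot: [3.139, 0.13, 0.001]
contact_force: [0.0, 0.3, 0.4]
opening: 0.0602
grip_force: 0.0
```

Emit:
servo_tool(increments=[[[6,-0.1,4,0,0],[6,-0.3,8.5,0,0],[6,-0.4,13,1,0],[6,-0.6,17,3,0],[6,-0.6,18.7,5,0]]])

```text
t: 9.4
tool_pos: [0.4924, -0.083, 0.1324]
tool_rot: [3.138, 0.117, 0.003]
contact_force: [-0.4, 1.5, -0.1]
opening: 0.0599
grip_force: 0.0
```

```bash
python3 - <<'E'
from h import *
ctrl.get_image('side'); s=shot('side','side6.png'); t=load('top1.png')
o=ctrl.get_obs(); p=np.array(o['tool_pos']); print(p,o['contact_force'],cv2.Rodrigues(np.array(o['tool_rot']))[0].round(3))
R=cv2.Rodrigues(np.array(o['tool_rot']))[0]
i=cv2.resize(s['img'][210:350,190:390],(800,560),interpolation=2)[:,:,::-1].copy()
for q in (p,[p[0],p[1],.089]): 
    u=proj(s,q); cv2.circle(i,(int((u[0]-190)*4),int((u[1]-210)*4)),4,(0,0,255),-1)
cv2.imwrite('pics/c6.png',i)
E
```

```text
[ 0.48997688 -0.08134077  0.12915236] [-0.73335951  1.07574451 -0.96161797] [[ 0.997  0.074 -0.005]
 [ 0.074 -0.997  0.001]
 [-0.005 -0.002 -1.   ]]
```

View pics/c6.png

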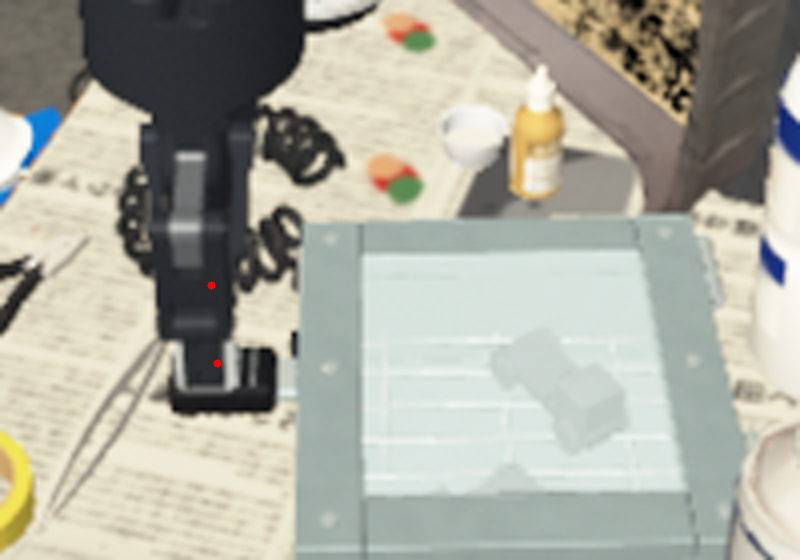

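The fingers straddle the handle: it spans crop x 172–275, and the TCP projects to 217. I'll descend 5.1 cm and grip.

Emit:
servo_tool(increments=[[[6,0.2,0,2,0],[6,0.2,0,4,0],[6,0.2,0,5.1,0],[6,0.2,0,5.1,0]]])

```text
t: 9.9
tool_pos: [0.4929, -0.0786, 0.08]
tool_rot: [-3.138, -0.123, 0.005]
contact_force: [1.0, -0.3, -0.0]
opening: 0.06
grip_force: 0.0
```

Emit:
servo_tool(increments=[[[4,0,0,0,0],[2.5,0,0,0,0],[1.5,0,0,0,0],[1.5,0,0,0,0],[1.5,0,0,0,0]]], newtons=50)

```text
t: 10.4
tool_pos: [0.4949, -0.08, 0.0824]
tool_rot: [3.138, 0.122, 0.004]
contact_force: [0.5, -0.9, 2.6]
opening: 0.0248
grip_force: 53.0
```

Emit:
servo_tool(increments=[[[1.5,0,0,-0.8,0],[1.5,0.1,0,-1.7,0],[1.5,0.2,0,-2.5,0],[1.5,0.3,0,-3.4,0],[1.5,0.5,0,-4.2,0]]])

```text
t: 10.9
tool_pos: [0.499, -0.0797, 0.1228]
tool_rot: [3.138, 0.122, 0.001]
contact_force: [7.3, -1.9, -7.5]
opening: 0.0249
grip_force: 51.3
```

Emit:
servo_tool(increments=[[[1.5,0.2,0,-0.8,0],[1.5,0.4,0,-1.6,0],[1.5,0.7,0,-2.4,0],[1.5,1,0,-3.2,0],[1.5,1.3,0,-4,0]]])

```text
t: 11.4
tool_pos: [0.5117, -0.0786, 0.1617]
tool_rot: [3.139, 0.122, -0.001]
contact_force: [9.0, -2.3, -9.9]
opening: 0.0253
grip_force: 50.9
```

Emit:
servo_tool(increments=[[[1.5,0.5,0,-0.7,0],[1.5,0.9,0,-1.5,0],[1.5,1.4,0,-2.2,0],[1.5,1.9,0,-2.9,0],[1.5,2.4,0,-3.6,0]]])

```text
t: 11.9
tool_pos: [0.5355, -0.0767, 0.1991]
tool_rot: [3.139, 0.122, -0.004]
contact_force: [-0.2, -4.6, -6.8]
opening: 0.025
grip_force: 51.4
```

Emit:
servo_tool(increments=[[[1.5,0.5,0.1,-0.7,0],[1.5,1.1,0.1,-1.3,0],[1.5,1.7,0.2,-1.9,0],[1.5,2.3,0.2,-2.5,0],[1.5,2.9,0.2,-3,0]]])

```text
t: 12.4
tool_pos: [0.565, -0.0744, 0.2289]
tool_rot: [-3.135, -0.123, 0.003]
contact_force: [-0.2, 5.1, -8.3]
opening: 0.0251
grip_force: 52.0
```

Emit:
servo_tool(increments=[[[1.5,0,0,0,0],[1.5,0,0,0,0]]])

```text
t: 12.6
tool_pos: [0.5656, -0.0744, 0.2293]
tool_rot: [-3.135, -0.123, -0.001]
contact_force: [0.9, 6.4, -7.2]
opening: 0.025
grip_force: 52.1
```

```bash
python3 - <<'E'
from h import *
s=shot('side','side7.png'); o=ctrl.get_obs(); p=np.array(o['tool_pos']); print(p,o['contact_force'])
e=np.array([.997,.077]); h=np.array([.491,-.081])+.193*e
r=(h-p[:2])@e; print('angle',np.degrees(np.arctan2(p[2]-.081,r)),'radius',np.hypot(p[2]-.081,r))
cv2.imwrite('pics/c7.png',cv2.resize(s['img'][130:360,190:420],(600,600),interpolation=2)[:,:,::-1])
E
```

```text
[ 0.5655941  -0.07437961  0.22931404] [ 0.71232552  5.66467726 -7.47277211]
angle 51.46839619259536 radius 0.18959573001601757
```

View pics/c7.png

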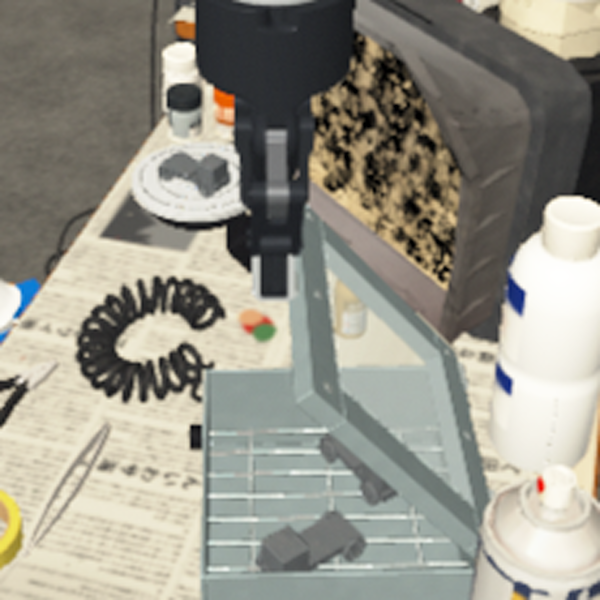

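The lid stands open with the pads holding its handle at about (275,275), and the truck is still upright on the turntable at (195,172). I'll cross-check the angle from the lid's near front corner at crop px (303,392).

```bash
python3 - <<'E'
from h import *
s=load('side7.png'); e=np.array([.997,.077,0]); n=np.array([-.077,.997,0]); H=np.array([.491,-.081,.081])+.193*e
for c,off in(((300,390),-.088),((305,208),.088)):
    o,r=ray(s,190+c[0]*.3833,130+c[1]*.3833); k=((H+off*n-o)@n)/(r@n); P=o+k*r-H
    print(P, 'dist',np.hypot(P@e,P[2]),'ang',np.degrees(np.arctan2(P[2],-P@e)))
E
```

```text
[-0.10020486 -0.09599831  0.12930171] dist 0.16802198783050254 ang 50.3137021341372
[-0.10201586  0.08038046  0.11613772] dist 0.15037333224453892 ang 50.563513561709556
```

The lid's corners give about 50.4° and the TCP gives 51.5°, well inside 45–55°. I'm handing the job in.

```bash
python3 -c "
from h import *
print(ctrl.finish_job())"
```

```text
the job is handed in; nothing more can be done
None
```

The truck is standing upright on the turntable, about 1 cm from its centre, and the lid is held open by its handle at about 50°; the job is handed in, but the station returned no verdict.

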